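# Find the binding socket cover by feel

## Robot

A 6-joint arm with a two-finger parallel gripper is mounted at the origin on the work surface. World frame = base frame: x ahead of the robot, y to its left, z up, the work surface at z = 0. Lengths are in mm, angles in rad, forces in N, time in s.
With the tool pointing down it reaches from about 275 to 975 mm from the base axis. Payload 8.4 kg.
Tool frame: the origin (TCP) lies between the finger pads; the fingertips stand manip.nose_length ahead of it and the grasp point (between the pads) lies 5 mm behind it (manip.nose_length is the distance from the TCP to the fingertips, in mm); z points along the fingers, y is the line along which they close (so a half turn about z gives the same grasp; the last joint's range is limited). The gripper opens to 92 mm and grips with 3 to 60 N. Pads are 20 mm wide; open, the fingers measure 128 mm over their backs; the gripper's body (75 mm by 189 mm) begins 69 mm behind the grasp point.
Start: joints at [-1.235, 0.353, 1.633, -0, 1.155, -0.002], TCP at [207.131, -589.682, 228.583] pointing down, gripper open.
Joint ranges: [-2.63, 2.63], [-0.92, 2.1], [0.06, 2.66], [-1.3, 4.44], [0, 2.69], [-3.02, 3.02]. Speed limits (rad/s): [2.22, 2.22, 2.79, 3.14, 3.14, 3.14].

## Interface

Orientations are given as a unit quaternion [x, y, z, w].
In Python, from workcell import manip gives the robot as it stands.
- The arm moves only by the tool arm_command, never from a script. Its argument "steps" is a list of rows, each an object with "travel": the shift along the tool's x, y, z in cm, a list of three; "rot": the turn, a rotation vector about the tool's x, y, z in rad, a list of three; "grip": the closure, from -1 (fully open) to 1 (shut). In form: [{"travel": [tx, ty, tz], "rot": [rx, ry, rz], "grip": grip}, ...]. A call has exactly 8 rows; each row shifts and turns the commanded pose from where the row before left it, along the tool's axes as they then stand; what a row does not reach is not made up. A row lasts 1/12 s, in which the tool goes at most 41.7 mm and 7.16 degrees, less where a joint would pass 70% of its speed; a pose out of reach is approached as far as the arm can. A call is refused whole if a number of a shift passes 4.17 or a number of a turn 0.125, either way. A call with a gripper value outside its range is refused whole. The fingers move at their own pace and stop on an object; "force" is the grip in N (left out, the last holds). Time passes only in rows, so rows that do not move let the fingers close, or fill a call up. It gives the time, the measured TCP pose, the force, the opening and the grip force at its end, in the units of the state.
- manip.read_state(): the state, without advancing time (a new reading comes with each control period).
- manip.camera(name): name is "side" or "top"; returns a dict with "frame" (384x512x3 uint8, blue, green, red), "z_map" (384x512 float32, mm along the optical axis (not along the pixel's ray), 0 where there is no reading), "fx", "fy", "cx", "cy" (pixels), "D" ([k1, k2, p1, p2, k3] as OpenCV has them; the pictures are not rectified), "R" (3x3) and "t" (3): a world point X has camera coordinates R X + t. Camera axes: x right, y down, z forward; pixel columns grow to the right and rows downward; lengths in mm; the calibration is good to about 2 mm. A picture is of the moment at which its call begins.
- manip.hand_in(): hands the job in; it is judged then, once.
The state is a dict: "time": time; "joint_pos": joint angles; "joint_velocities": joint speeds; "effort": joint torques, N m; "ee_pos": TCP position; "tcp_rot": TCP orientation; "ft_force": force on the tool from outside, world axes, zero at the start; "moment": the same for the moment, N m; "opening": finger opening in mm; "grip_force": force on a finger pad.
Only numpy, scipy, OpenCV 4.12 (cv2) and the standard library are available. Lean on these libraries where they do the work, as an engineer would, in place of code of your own. Each camera call takes 0.05 s, during which the arm holds its last target. There are 200 camera calls.

## Task

One of these three returned socket boxes has a cover that binds before it is shut. Swing all three half-open covers gently down as far as each will go, never forcing one (keep the push on its tab below 14 N), and only when all three are down swing the one that binds back up until it stands upright or further open, so that it is seen for repair; leave the two sound covers fully shut, let go, and leave the other stock alone.

Things in the scene. Friction and masses are not known exactly. Their poses are not given: they have to be found in the camera images.
- unit_a: one of three alike plain plastic socket boxes (white box, grey cover), fixed to the table: 110 (x) x 100 (y) x 60 mm tall, socket face in its top. Origin: centre of the underside. Its -x side faces roughly the robot, the hinge and cable gland are on its +x side. Any of the three may stand left, middle or right and any may have the binding cover
- cover_a (a joint): angle (rad) of unit_a's cover: 0 fully shut (hard stop), pi/2 upright, 1.9 fully open. Hinge drag 0.25-0.45 N m (2-3 N at the tab), different per box, so it stays where it is left. A sound cover turns with steady drag down to 0; the binding one meets an unseen firm stop between 0.2 and 0.6 and goes no lower, but opens freely
- plate_a (a joint): springy give (rad) of unit_a's cover about its own hinge, 0 unloaded, added to cover_a's angle: negative when the cover is pressed down against resistance, positive when lifted. It gives 0.035 for a push of 14 N square to the cover at the tab (58 N m per rad): more than that, either way, is forcing it
- cover_a_hinge (a point): point on the hinge axis of that cover, 55 mm behind (+x of) the box's centre and 66 mm above the table. The axis runs along the box's y. Frame turns with the cover (axes equal the box's when shut): the cover plate runs from the hinge 111 mm along its -x, 98 mm wide, 8 mm thick, underside in the hinge plane; a short steel leaf under the hinge turns with it
- cover_a_tab (a point): point in the finger tab that sticks out from the middle of the cover's free edge in the cover's plane: tab from 111 to 157 mm from the hinge, 20 mm wide (along the hinge axis), 8 mm thick. The point: 145 mm from the hinge along the cover's -x, at half thickness (4 mm above the underside). Pinched lightly across its width it pivots between the pads
- unit_b: one of three alike plain plastic socket boxes (white box, grey cover), fixed to the table: 110 (x) x 100 (y) x 60 mm tall, socket face in its top. Origin: centre of the underside. Its -x side faces roughly the robot, the hinge and cable gland are on its +x side. Any of the three may stand left, middle or right and any may have the binding cover
- cover_b (a joint): angle (rad) of unit_b's cover: 0 fully shut (hard stop), pi/2 upright, 1.9 fully open. Hinge drag 0.25-0.45 N m (2-3 N at the tab), different per box, so it stays where it is left. A sound cover turns with steady drag down to 0; the binding one meets an unseen firm stop between 0.2 and 0.6 and goes no lower, but opens freely
- plate_b (a joint): springy give (rad) of unit_b's cover about its own hinge, 0 unloaded, added to cover_b's angle: negative when the cover is pressed down against resistance, positive when lifted. It gives 0.035 for a push of 14 N square to the cover at the tab (58 N m per rad): more than that, either way, is forcing it
- cover_b_hinge (a point): point on the hinge axis of that cover, 55 mm behind (+x of) the box's centre and 66 mm above the table. The axis runs along the box's y. Frame turns with the cover (axes equal the box's when shut): the cover plate runs from the hinge 111 mm along its -x, 98 mm wide, 8 mm thick, underside in the hinge plane; a short steel leaf under the hinge turns with it
- cover_b_tab (a point): point in the finger tab that sticks out from the middle of the cover's free edge in the cover's plane: tab from 111 to 157 mm from the hinge, 20 mm wide (along the hinge axis), 8 mm thick. The point: 145 mm from the hinge along the cover's -x, at half thickness (4 mm above the underside). Pinched lightly across its width it pivots between the pads
- unit_c: one of three alike plain plastic socket boxes (white box, grey cover), fixed to the table: 110 (x) x 100 (y) x 60 mm tall, socket face in its top. Origin: centre of the underside. Its -x side faces roughly the robot, the hinge and cable gland are on its +x side. Any of the three may stand left, middle or right and any may have the binding cover
- cover_c (a joint): angle (rad) of unit_c's cover: 0 fully shut (hard stop), pi/2 upright, 1.9 fully open. Hinge drag 0.25-0.45 N m (2-3 N at the tab), different per box, so it stays where it is left. A sound cover turns with steady drag down to 0; the binding one meets an unseen firm stop between 0.2 and 0.6 and goes no lower, but opens freely
- plate_c (a joint): springy give (rad) of unit_c's cover about its own hinge, 0 unloaded, added to cover_c's angle: negative when the cover is pressed down against resistance, positive when lifted. It gives 0.035 for a push of 14 N square to the cover at the tab (58 N m per rad): more than that, either way, is forcing it
- cover_c_hinge (a point): point on the hinge axis of that cover, 55 mm behind (+x of) the box's centre and 66 mm above the table. The axis runs along the box's y. Frame turns with the cover (axes equal the box's when shut): the cover plate runs from the hinge 111 mm along its -x, 98 mm wide, 8 mm thick, underside in the hinge plane; a short steel leaf under the hinge turns with it
- cover_c_tab (a point): point in the finger tab that sticks out from the middle of the cover's free edge in the cover's plane: tab from 111 to 157 mm from the hinge, 20 mm wide (along the hinge axis), 8 mm thick. The point: 145 mm from the hinge along the cover's -x, at half thickness (4 mm above the underside). Pinched lightly across its width it pivots between the pads
- plug_white: bystander, leave alone: white upright industrial plug, 42 mm across, 75 mm tall; origin: underside
- carton_small: bystander, leave alone: small carton 50 x 32 x 45 mm tall; origin: underside
- screwdriver: bystander, leave alone: screwdriver lying on the table; origin: underside
- spray: bystander, leave alone: white bottle, 44 mm across, 140 mm tall; origin: underside
- carton_flat: bystander, leave alone: carton 110 x 75 x 40 mm tall; origin: underside
- plug_grey: bystander, leave alone: black upright industrial plug, 48 mm across, 70 mm tall; origin: underside
- tape: bystander, leave alone: black ring (tape roll), 68 mm across, 20 mm tall; origin: underside
Mind the look-alikes: they are no part of the job. What is shaped like the unit_a but pink or yellow is not meant.

How it is judged:
By the outcome, as a careful person would: the job done as asked, in the order asked, and still so for the second after the job is handed in, with the robot touching nothing.
It also fails if it takes over 72 s, if anything falls off the work surface, if the arm or the gripper's body presses on something with over 40 N, if the wrist force passes 120 N, or if a joint passes its speed limit or range.

## Working session

There is one attempt and no reset: what is moved stays moved. The work goes in short steps, Python scripts to look and compute and a tool call to move; the robot and the scene stay as the last step left them, time stands still between calls to the robot, and variables do not carry over. Pictures are saved under pics/ and viewed, at most 10 in all, crops included, and the job is handed in when it is done.

Besides the shell and the picture viewer there is one more tool, called after ">>>" by a JSON object that holds its "name" and its "arguments", one argument or row to a line. arm_command: Moves the arm, as the interface text tells. Its arguments: {"type":"object","properties":{"steps":{"type":"array","items":{"type":"object","properties":{"travel":{"type":"array","items":{"type":"number"}},"rot":{"type":"array","items":{"type":"number"}},"grip":{"type":"number"}}}},"force":{"type":"number"}},"required":["steps"]}

```bash
ls; mkdir -p pics; python3 - <<'E'
from workcell import manip
import cv2,numpy as np
s=manip.read_state();print(s, manip.nose_length)
for n in("top","side"):
    c=manip.camera(n);cv2.imwrite(f"pics/{n}0.png",c["frame"]);np.savez(f"{n}0.npz",**c)
    print(n,c["fx"],c["fy"],c["cx"],c["cy"],c["D"],-np.array(c["R"]).T@c["t"],c["R"],(c["z_map"]>0).mean())
E
```

```text
pics
{'time': 0.0, 'joint_pos': array([-1.23540462e+00,  3.53618658e-01,  1.63411149e+00,  3.64860571e-05,
        1.15523840e+00, -2.39614021e-03]), 'joint_velocities': array([ 7.11405936e-05, -1.75525509e-03,  1.38119385e-03, -3.40847357e-06,
       -7.00198983e-04, -9.18689509e-04]), 'effort': array([-7.37983191e-04, -5.93843400e+01, -3.34219980e+01,  6.95938105e-02,
        2.35232298e-02, -1.70741046e-04]), 'ee_pos': array([ 206.98141776, -589.22563848,  227.89180853]), 'tcp_rot': array([ 9.85772299e-01,  1.68084804e-01, -9.75580770e-05, -6.81195713e-04]), 'ft_force': array([-0.07194796, -0.44738626,  0.19191882]), 'moment': array([ 0.04464122,  0.00475265, -0.05331022]), 'grip_force': 0.0, 'opening': 92.05477048755995} 14.0
top 361.95634067321873 361.95634067321873 254.4127867833797 193.62770424954934 [-0.05981974  0.          0.          0.          0.        ] [ 462.58264868   63.02300039 1008.98350127] [[ 0.00319814 -0.99999025  0.00304656]
 [-0.99395311 -0.00351319 -0.10974914]
 [ 0.10975877 -0.00267715 -0.99395465]] 0.9961446126302084
side 394.7215171953726 394.7215171953726 256.2056760979546 193.2647853070619 [-0.02535591  0.          0.          0.          0.        ] [191.06559497 743.18946754 622.45053347] [[-0.88330165 -0.4684508  -0.01822208]
 [-0.25202102  0.50726293 -0.82411754]
 [ 0.39530191 -0.72335204 -0.56612563]] 0.9959716796875
```

View pics/top0.png

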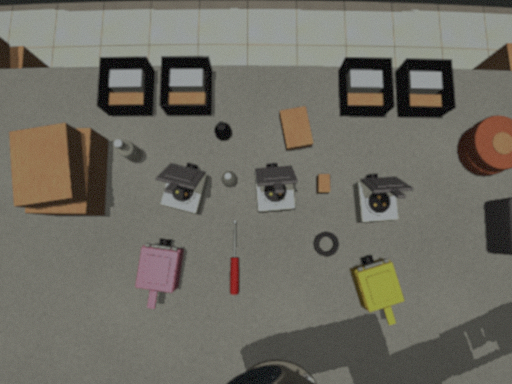

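View pics/side0.png

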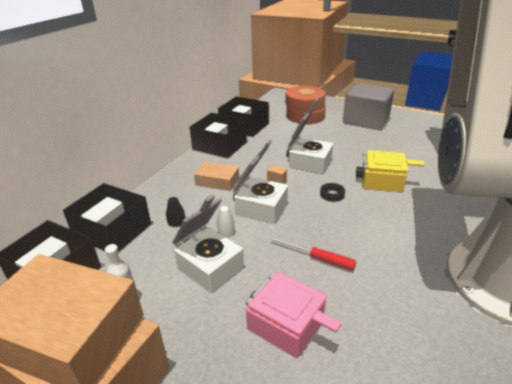

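Three white boxes, at top-view pixels (183,190), (276,190) and (380,195), have raised grey covers. The pink and yellow ones are look-alikes. Next I measure the boxes and covers using the depth maps.

```bash
cat > h.py <<'E'
import numpy as np,cv2
def cloud(c):
    z=c["z_map"];h,w=z.shape
    K=np.array([[c["fx"],0,c["cx"]],[0,c["fy"],c["cy"]],[0,0,1.]])
    g=np.stack(np.meshgrid(np.arange(w),np.arange(h)),-1).reshape(-1,1,2).astype(np.float64)
    n=cv2.undistortPoints(g,K,np.array(c["D"])).reshape(h,w,2)
    P=np.dstack([n*z[...,None],z])
    return (P-np.array(c["t"]))@np.array(c["R"])
def load(n): return dict(np.load(n+".npz"))
def measure(clouds,seeds):
    out=[]
    (Pt,Ft),(Ps,Fs)=clouds
    for u,v in seeds:
        m=np.zeros(Pt.shape[:2],bool);m[v-30:v+30,u-40:u+40]=True
        br=Ft.min(-1)>125
        w=Pt[m&br&(abs(Pt[...,2]-60)<8)]
        n,lab,st,ce=cv2.connectedComponentsWithStats((m&br&(abs(Pt[...,2]-60)<8)).astype(np.uint8))
        k=1+np.argmax(st[1:,4]);w=Pt[lab==k]
        (cx,cy),(a,b),ang=cv2.minAreaRect(w[:,:2].astype(np.float32))
        yaw=(ang+45)%90-45
        if not abs(ang-yaw)<1: a,b=b,a     # a along x, b along y
        ey=np.array([-np.sin(np.radians(yaw)),np.cos(np.radians(yaw))]);ex=np.array([ey[1],-ey[0]])
        q=w[:,:2]-[cx,cy];front=np.array([cx,cy])-ex*a/2
        c=front+ex*55
        # cover points in box frame
        res=[]
        for P,F in clouds:
            d=P[...,:2]-c;X=d@ex;Y=d@ey;Z=P[...,2]
            s=(abs(Y)<44)&(Z>85)&(X>-80)&(X<130)&(Z<230)
            A=np.c_[X[s]-55,Z[s]-66,Y[s]];res.append(A)
        out.append(dict(c=c,yaw=yaw,a=a,b=b,z=np.median(w[:,2]),n=len(w),cov=res))
    return out
E
python3 - <<'E'
from h import *
T=load("top0");S=load("side0")
cl=[(cloud(T),T["frame"]),(cloud(S),S["frame"])]
for o in measure(cl,[(183,190),(276,190),(380,195)]):
    print({k:np.round(o[k],1) for k in("c","yaw","a","b","z","n")})
    for A in o["cov"]:
        if len(A)<5: print("few");continue
        th=np.arctan2(A[:,1],-A[:,0]);r=np.hypot(A[:,0],A[:,1])
        print(len(A),"th pct",np.percentile(th,[5,25,50,75,95]).round(3),"rmax",r.max().round(),"zmax",A[:,1].max().round()+66, "tabY",np.median(A[r>120,2]).round(1) if (r>120).any() else None)
E
```

```text
{'c': array([581.9, 250.4]), 'yaw': np.float64(-13.7), 'a': np.float64(51.2), 'b': np.float64(98.0), 'z': np.float64(59.4), 'n': np.int64(436)}
767 th pct [1.031 1.069 1.113 1.179 1.324] rmax 160.0 zmax 205.0 tabY -1.2
641 th pct [0.948 0.982 0.994 1.007 1.045] rmax 161.0 zmax 204.0 tabY 3.4
{'c': array([579.8,   6.3]), 'yaw': np.float64(1.2), 'a': np.float64(64.1), 'b': np.float64(99.9), 'z': np.float64(59.2), 'n': np.int64(507)}
690 th pct [1.054 1.09  1.141 1.219 1.394] rmax 158.0 zmax 206.0 tabY -0.0
194 th pct [0.998 1.026 1.048 1.078 1.175] rmax 159.0 zmax 204.0 tabY 7.3
{'c': array([ 552.8, -269.1]), 'yaw': np.float64(3.2), 'a': np.float64(101.9), 'b': np.float64(98.4), 'z': np.float64(59.2), 'n': np.int64(571)}
595 th pct [1.159 1.2   1.239 1.314 1.476] rmax 158.0 zmax 213.0 tabY 3.6
166 th pct [1.104 1.127 1.14  1.173 1.286] rmax 158.0 zmax 212.0 tabY 7.3
```

```bash
cat >> h.py <<'E'
def rot(y): return np.array([np.cos(y),np.sin(y)]),np.array([-np.sin(y),np.cos(y)])
E
python3 - <<'E'
from h import *
T=load("top0");S=load("side0")
cl=[(cloud(T),T["frame"]),(cloud(S),S["frame"])]
for o,y0 in zip(measure(cl,[(183,190),(276,190),(380,195)]),(0,0,0)):
    P,F=cl[0]; c=o["c"]; ex,ey=rot(np.radians(o["yaw"]))
    d=P[...,:2]-c;X=d@ex;Y=d@ey;Z=P[...,2]
    # front edge: white top points, most -x per Y bin
    s=(abs(Z-59.3)<4)&(X<0)&(X>-70)&(abs(Y)<60)&(F.min(-1)>110)
    xs,ys=X[s],Y[s]
    e=np.array([(b,xs[abs(ys-b)<3].min()) for b in range(-42,43,4) if (abs(ys-b)<3).any()])
    k=np.polyfit(e[:,0],e[:,1],1); fr=(xs<-20)
    print("front slope",k.round(3),"rms",np.std(e[:,1]-np.polyval(k,e[:,0])).round(2),"Y ext",np.percentile(ys[fr],[0,.5,99.5,100]).round(1))
    for i,(P,F) in enumerate(cl):
        d=P[...,:2]-c;X=d@ex;Y=d@ey;Z=P[...,2]
        s=(abs(Y)<60)&(Z>90)&(X>-60)&(X<100)&(Z<230)
        A=np.c_[X[s],Y[s],Z[s]]
        for _ in range(6):
            m=np.median(A,0) if _==0 else A.mean(0)
            n=np.linalg.svd(A-m)[2][2]; r=(A-m)@n; A=A[abs(r)<max(1.5,1.5*r.std())]
        n*=np.sign(n[0])*(1 if i==0 else 1)
        th=np.arctan2(n[0],n[2]); dh=(np.array([55,0,66])-A.mean(0))@n
        t=(A[:,2]>66+122*np.sin(th)); q=A[(A[:,2]<66+105*np.sin(th))]
        print(i,len(A),"theta",th.round(3),"yaw rel deg",np.degrees(np.arctan2(n[1],n[0])).round(1),"hinge off",dh.round(1),"tab",A[t].mean(0).round(1),"tabYrange",np.percentile(A[t][:,1],[2,98]).round(1),"plate Y",np.percentile(q[:,1],[1,99]).round(1),"zmax",A[:,2].max().round(1))
E
```

```text
front slope [ 1.3000e-02 -5.5387e+01] rms 0.55 Y ext [-49.3 -49.   49.   50.1]
0 395 theta 0.956 yaw rel deg -0.4 hinge off -13.0 tab [-11.5  -0.7 183.4] tabYrange [-10.    8.8] plate Y [-44.8  41.2] zmax 204.8
1 514 theta 1.019 yaw rel deg -0.6 hinge off 2.2 tab [-21.5   0.8 186.2] tabYrange [-9.4  8.1] plate Y [-47.1  46.6] zmax 200.0
front slope [ -0.062 -52.81 ] rms 0.67 Y ext [-51.9 -49.9  47.9  48. ]
0 364 theta 0.969 yaw rel deg 4.4 hinge off -14.4 tab [ -9.5   0.6 186. ] tabYrange [-9.1  9.6] plate Y [-34.   45.6] zmax 204.4
1 132 theta 1.054 yaw rel deg 0.6 hinge off 1.8 tab [-17.8   5.5 190.5] tabYrange [-7.8 10.2] plate Y [-42.1  52.9] zmax 202.9
front slope [-6.0000e-03 -5.4171e+01] rms 0.72 Y ext [-48.1 -47.7  49.   50.7]
0 319 theta 1.085 yaw rel deg 2.0 hinge off -13.6 tab [  3.4   3.2 193.5] tabYrange [-8.4 10.2] plate Y [-30.9  47.2] zmax 210.5
1 110 theta 1.164 yaw rel deg -1.0 hinge off 2.4 tab [ -3.1   5.6 194.9] tabYrange [-6.5 10.3] plate Y [-45.2  50.9] zmax 210.0
```

```bash
cat > g.py <<'E'
import sys,numpy as np
from scipy.spatial.transform import Rotation as R
from h import rot
from workcell import manip
OLD={'A':((581.9,250.4),-13.7,(54.6,-1),-14.4),'B':((579.8,6.3),1.2,(57,5),4.8),'C':((552.8,-269.1),3.2,(55.8,1),3.5)}
def hinge(b):
    c,y,o,yn=OLD[b];ex,ey=rot(np.radians(y));return np.array([*(np.array(c)+o[0]*ex+o[1]*ey),66]),np.radians(yn)
def tcp(b,th,r=145):
    h,y=hinge(b);ex,ey=rot(y);X=-r*np.cos(th)+4*np.sin(th);Z=r*np.sin(th)+4*np.cos(th)
    return h+np.array([*(X*ex),Z-5])
def report(b,ths,dz=0):
    s=manip.read_state();r=R.from_quat(s["tcp_rot"]);h,y=hinge(b)
    Rt=R.from_matrix(np.c_[[np.cos(y),np.sin(y),0],[np.sin(y),-np.cos(y),0],[0,0,-1]])
    print("tcp",s["ee_pos"].round(1),"rotvec to go",(r.inv()*Rt).as_rotvec().round(3))
    prev=s["ee_pos"]
    for i,t in enumerate(ths):
        p=tcp(b,t)+[0,0,dz];f=r if 0 else Rt
        print(round(t,3),p.round(1),"delta cm in target frame",(f.inv().apply(p-prev)/10).round(2));prev=p
if __name__=="__main__": report(sys.argv[1],[float(x) for x in sys.argv[3:]],float(sys.argv[2]))
E
for b in A B C;do python3 g.py $b 50 1.03 1.05 1.155 0 ;done; python3 g.py C 0 1.155 1 .8 .6 .4 .2 0 ;python3 g.py B 0 1.05 .8 .6 .4 .2 0
```

```text
tcp [ 207.  -589.3  227.9] rotvec to go [-0.001  0.     0.589]
1.03 [565.7 254.2 237.4] delta cm in target frame [ 13.77 -90.62  -0.94]
1.05 [568.2 253.6 238.8] delta cm in target frame [ 0.25  0.   -0.14]
1.155 [581.5 250.2 245.3] delta cm in target frame [ 1.38 -0.   -0.65]
0.0 [494.3 272.6 115. ] delta cm in target frame [-9.01  0.   13.03]
tcp [ 207.  -589.3  227.9] rotvec to go [-0.001  0.     0.254]
1.03 [565.7   6.5 237.4] delta cm in target frame [ 40.73 -56.37  -0.94]
1.05 [568.2   6.7 238.8] delta cm in target frame [ 0.25 -0.   -0.14]
1.155 [582.    7.9 245.3] delta cm in target frame [ 1.38 -0.   -0.65]
0.0 [4.922e+02 4.000e-01 1.150e+02] delta cm in target frame [-9.01  0.   13.03]
tcp [ 207.  -589.3  227.9] rotvec to go [-0.001  0.     0.277]
1.03 [ 537.4 -269.3  237.4] delta cm in target frame [ 34.93 -29.92  -0.94]
1.05 [ 539.9 -269.2  238.8] delta cm in target frame [ 0.25  0.   -0.14]
1.155 [ 553.7 -268.3  245.3] delta cm in target frame [ 1.38  0.   -0.65]
0.0 [ 463.7 -273.8  115. ] delta cm in target frame [-9.01  0.   13.03]
tcp [ 207.  -589.3  227.9] rotvec to g
[... 326 characters left out ...]
6.7 -273.   121.1] delta cm in target frame [-1.46 -0.    2.5 ]
0.2 [ 467.4 -273.6   93.7] delta cm in target frame [-0.93 -0.    2.74]
0.0 [ 463.7 -273.8   65. ] delta cm in target frame [-0.37  0.    2.87]
tcp [ 207.  -589.3  227.9] rotvec to go [-0.001  0.     0.254]
1.05 [568.2   6.7 188.8] delta cm in target frame [ 40.99 -56.37   3.92]
0.8 [538.9   4.3 167.8] delta cm in target frame [-2.95  0.    2.1 ]
0.6 [519.7   2.7 146.2] delta cm in target frame [-1.93  0.    2.16]
0.4 [505.1   1.4 121.1] delta cm in target frame [-1.46 -0.    2.5 ]
0.2 [495.9   0.7  93.7] delta cm in target frame [-0.93 -0.    2.74]
0.0 [4.922e+02 4.000e-01 6.500e+01] delta cm in target frame [-0.37  0.    2.87]
```

>>> {"name": "arm_command", "arguments": {
  "force": 5,
  "steps": [
    {"travel": [0, 0, -0.6], "rot": [0, 0, 0.092], "grip": -0.1},
    {"travel": [0, 0, -0.6], "rot": [0, 0, 0.092], "grip": -0.1},
    {"travel": [0, 0, -0.6], "rot": [0, 0, 0.093], "grip": -0.1},
    {"travel": [2.8, -2.3, 0], "rot": [0, 0, 0], "grip": -0.1},
    {"travel": [2.8, -2.3, 0], "rot": [0, 0, 0], "grip": -0.1},
    {"travel": [2.8, -2.3, 0], "rot": [0, 0, 0], "grip": -0.1},
    {"travel": [2.8, -2.3, 0], "rot": [0, 0, 0], "grip": -0.1},
    {"travel": [2.8, -2.3, 0], "rot": [0, 0, 0], "grip": -0.1}
  ]
}}

```text
time: 0.77
ee_pos: [340.7, -465.0, 246.3]
tcp_rot: [1.0, 0.03, -0.0, -0.0]
ft_force: [0.2, -0.1, -0.0]
opening: 50.5
grip_force: 0.0
```

>>> {"name": "arm_command", "arguments": {
  "steps": [
    {"travel": [2.8, -2.3, 0], "rot": [0, 0, 0], "grip": -0.1},
    {"travel": [2.8, -2.3, 0], "rot": [0, 0, 0], "grip": -0.1},
    {"travel": [2.8, -2.3, 0], "rot": [0, 0, 0], "grip": -0.1},
    {"travel": [2.8, -2.3, 0], "rot": [0, 0, 0], "grip": -0.1},
    {"travel": [2.8, -2.3, 0], "rot": [0, 0, 0], "grip": -0.1},
    {"travel": [2.8, -2.3, 0], "rot": [0, 0, 0], "grip": -0.1},
    {"travel": [2.0, -2.3, 0], "rot": [0, 0, 0], "grip": -0.1},
    {"travel": [0, 0, 0], "rot": [0, 0, 0], "grip": -0.1}
  ]
}}

```text
time: 1.43
ee_pos: [520.6, -290.3, 246.2]
tcp_rot: [0.999, 0.032, 0.0, -0.001]
ft_force: [-0.2, 0.1, 0.3]
opening: 50.6
grip_force: 0.0
```

```bash
python3 g.py C 0 1.155
```

```text
tcp [ 520.6 -290.3  246.2] rotvec to go [-0.002 -0.001  0.003]
1.155 [ 553.7 -268.3  195.3] delta cm in target frame [ 3.44 -1.99  5.09]
```

>>> {"name": "arm_command", "arguments": {
  "steps": [
    {"travel": [1.7, -1.0, 0], "rot": [0, 0, 0], "grip": -0.1},
    {"travel": [1.7, -1.0, 0], "rot": [0, 0, 0], "grip": -0.1},
    {"travel": [0, 0, 0], "rot": [0, 0, 0], "grip": -0.1},
    {"travel": [0, 0, 0], "rot": [0, 0, 0], "grip": -0.1},
    {"travel": [0, 0, 0.7], "rot": [0, 0, 0], "grip": -0.1},
    {"travel": [0, 0, 0.7], "rot": [0, 0, 0], "grip": -0.1},
    {"travel": [0, 0, 0.6], "rot": [0, 0, 0], "grip": -0.1},
    {"travel": [0, 0, 0], "rot": [0, 0, 0], "grip": -0.1}
  ]
}}

```text
time: 2.1
ee_pos: [549.0, -272.3, 224.6]
tcp_rot: [1.0, 0.03, -0.001, -0.001]
ft_force: [-0.3, -0.1, -0.6]
opening: 50.6
grip_force: 0.0
```

```bash
python3 g.py C 0 1.155; python3 - <<'E'
from workcell import manip
import cv2,numpy as np
c=manip.camera("side");t=manip.camera("top")
a=cv2.resize(c["frame"][80:220,240:400],None,fx=2.5,fy=2.5);b=cv2.resize(t["frame"][120:260,310:470],None,fx=2.5,fy=2.5)
cv2.imwrite("pics/c1.png",np.hstack([a,b]))
E
```

```text
tcp [ 549.  -272.3  224.6] rotvec to go [-0.001  0.003 -0.001]
1.155 [ 553.7 -268.3  195.3] delta cm in target frame [ 0.49 -0.37  2.94]
```

View pics/c1.png

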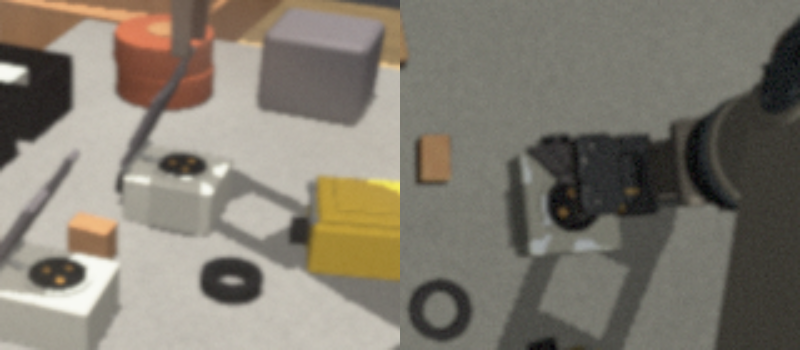

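Side crop: the fingers straddle the tab tip near (185,55), as intended. The top view is blocked by the arm. Next I descend and close.

>>> {"name": "arm_command", "arguments": {
  "steps": [
    {"travel": [0.5, -0.4, 0], "rot": [0, 0, 0], "grip": -0.1},
    {"travel": [0, 0, 1], "rot": [0, 0, 0], "grip": -0.1},
    {"travel": [0, 0, 1], "rot": [0, 0, 0], "grip": -0.1},
    {"travel": [0, 0, 1], "rot": [0, 0, 0], "grip": -0.1},
    {"travel": [0, 0, 0], "rot": [0, 0, 0], "grip": -0.1},
    {"travel": [0, 0, 0], "rot": [0, 0, 0], "grip": 0.3},
    {"travel": [0, 0, 0], "rot": [0, 0, 0], "grip": 0.45},
    {"travel": [0, 0, 0], "rot": [0, 0, 0], "grip": 0.45}
  ]
}}

```text
time: 2.87
ee_pos: [555.5, -268.1, 196.9]
tcp_rot: [1.0, 0.03, 0.0, 0.0]
ft_force: [-0.2, -0.1, 0.7]
opening: 32.7
grip_force: 0.0
```

>>> {"name": "arm_command", "arguments": {
  "steps": [
    {"travel": [0, 0, 0], "rot": [0, 0, 0], "grip": 0.5},
    {"travel": [0, 0, 0], "rot": [0, 0, 0], "grip": 0.55},
    {"travel": [0, 0, 0], "rot": [0, 0, 0], "grip": 0.6},
    {"travel": [0, 0, 0], "rot": [0, 0, 0], "grip": 0.65},
    {"travel": [0, 0, 0], "rot": [0, 0, 0], "grip": 0.7},
    {"travel": [0, 0, 0], "rot": [0, 0, 0], "grip": 0.7},
    {"travel": [0, 0, 0], "rot": [0, 0, 0], "grip": 0.7},
    {"travel": [0, 0, 0], "rot": [0, 0, 0], "grip": 0.7}
  ]
}}

```text
time: 3.53
ee_pos: [555.3, -268.2, 196.9]
tcp_rot: [1.0, 0.03, 0.0, 0.0]
ft_force: [-0.7, -2.7, 5.1]
opening: 20.0
grip_force: 5.0
```

```bash
python3 g.py C 0 1.155 1 .8 .6 .4 .2 0
```

```text
tcp [ 555.3 -268.2  196.9] rotvec to go [ 0.001 -0.    -0.   ]
1.155 [ 553.7 -268.3  195.3] delta cm in target frame [-0.17  0.    0.17]
1.0 [ 533.6 -269.6  185.2] delta cm in target frame [-2.01 -0.    1.01]
0.8 [ 510.5 -271.   167.8] delta cm in target frame [-2.32  0.    1.74]
0.6 [ 491.3 -272.2  146.2] delta cm in target frame [-1.93  0.    2.16]
0.4 [ 476.7 -273.   121.1] delta cm in target frame [-1.46 -0.    2.5 ]
0.2 [ 467.4 -273.6   93.7] delta cm in target frame [-0.93 -0.    2.74]
0.0 [ 463.7 -273.8   65. ] delta cm in target frame [-0.37  0.    2.87]
```

>>> {"name": "arm_command", "arguments": {
  "steps": [
    {"travel": [-1.1, 0, 0.6], "rot": [0, 0, 0], "grip": 0.7},
    {"travel": [-1.0, 0, 0.6], "rot": [0, 0, 0], "grip": 0.7},
    {"travel": [-0.8, 0, 0.55], "rot": [0, 0, 0], "grip": 0.7},
    {"travel": [-0.8, 0, 0.6], "rot": [0, 0, 0], "grip": 0.7},
    {"travel": [-0.7, 0, 0.6], "rot": [0, 0, 0], "grip": 0.7},
    {"travel": [-0.5, 0, 0.5], "rot": [0, 0, 0], "grip": 0.7},
    {"travel": [-0.5, 0, 0.5], "rot": [0, 0, 0], "grip": 0.7},
    {"travel": [-0.5, 0, 0.5], "rot": [0, 0, 0], "grip": 0.7}
  ]
}}

```text
time: 4.2
ee_pos: [496.7, -271.7, 151.6]
tcp_rot: [1.0, 0.03, 0.001, 0.0]
ft_force: [7.4, -2.7, -1.6]
opening: 19.8
grip_force: 5.0
```

```bash
python3 g.py C 0 .65 .6 .5 .4 .3 .2 .1 0; python3 -c "
from workcell import manip;s=manip.read_state();print(s['ft_force'],s['moment'])"
```

```text
tcp [ 496.7 -271.7  151.6] rotvec to go [ 0.    -0.002 -0.001]
0.65 [ 495.7 -271.9  151.9] delta cm in target frame [-0.1   0.01 -0.03]
0.6 [ 491.3 -272.2  146.2] delta cm in target frame [-0.44 -0.    0.58]
0.5 [ 483.4 -272.6  134. ] delta cm in target frame [-0.79 -0.    1.21]
0.4 [ 476.7 -273.   121.1] delta cm in target frame [-0.67  0.    1.29]
0.3 [ 471.4 -273.4  107.7] delta cm in target frame [-0.53 -0.    1.35]
0.2 [ 467.4 -273.6   93.7] delta cm in target frame [-0.4   0.    1.39]
0.1 [ 464.8 -273.8   79.5] delta cm in target frame [-0.26 -0.    1.43]
0.0 [ 463.7 -273.8   65. ] delta cm in target frame [-0.11  0.    1.45]
[ 7.40329895 -2.67552902 -1.60778072] [-0.48404104 -1.15447082 -0.05605988]
```

>>> {"name": "arm_command", "arguments": {
  "steps": [
    {"travel": [-0.1, 0, 0.25], "rot": [0, 0, 0], "grip": 0.7},
    {"travel": [-0.15, 0, 0.25], "rot": [0, 0, 0], "grip": 0.7},
    {"travel": [-0.2, 0, 0.3], "rot": [0, 0, 0], "grip": 0.7},
    {"travel": [-0.2, 0, 0.3], "rot": [0, 0, 0], "grip": 0.7},
    {"travel": [-0.2, 0, 0.3], "rot": [0, 0, 0], "grip": 0.7},
    {"travel": [-0.2, 0, 0.3], "rot": [0, 0, 0], "grip": 0.7},
    {"travel": [-0.15, 0, 0.2], "rot": [0, 0, 0], "grip": 0.7},
    {"travel": [0, 0, 0], "rot": [0, 0, 0], "grip": 0.7}
  ]
}}

```text
time: 4.87
ee_pos: [484.5, -272.2, 132.7]
tcp_rot: [1.0, 0.03, 0.0, -0.0]
ft_force: [3.7, -2.9, 1.2]
opening: 20.3
grip_force: 5.0
```

>>> {"name": "arm_command", "arguments": {
  "steps": [
    {"travel": [-0.15, 0, 0.25], "rot": [0, 0, 0], "grip": 0.7},
    {"travel": [-0.15, 0, 0.25], "rot": [0, 0, 0], "grip": 0.7},
    {"travel": [-0.15, 0, 0.3], "rot": [0, 0, 0], "grip": 0.7},
    {"travel": [-0.15, 0, 0.3], "rot": [0, 0, 0], "grip": 0.7},
    {"travel": [-0.15, 0, 0.3], "rot": [0, 0, 0], "grip": 0.7},
    {"travel": [-0.15, 0, 0.3], "rot": [0, 0, 0], "grip": 0.7},
    {"travel": [-0.1, 0, 0.3], "rot": [0, 0, 0], "grip": 0.7},
    {"travel": [0, 0, 0], "rot": [0, 0, 0], "grip": 0.7}
  ]
}}

```text
time: 5.53
ee_pos: [474.4, -272.9, 112.9]
tcp_rot: [1.0, 0.03, 0.0, 0.0]
ft_force: [2.9, -2.2, 5.0]
opening: 19.8
grip_force: 5.0
```

>>> {"name": "arm_command", "arguments": {
  "steps": [
    {"travel": [-0.05, 0, 0.15], "rot": [0, 0, 0], "grip": 0.7},
    {"travel": [-0.05, 0, 0.15], "rot": [0, 0, 0], "grip": 0.7},
    {"travel": [-0.05, 0, 0.15], "rot": [0, 0, 0], "grip": 0.7},
    {"travel": [-0.05, 0, 0.15], "rot": [0, 0, 0], "grip": 0.7},
    {"travel": [-0.05, 0, 0.15], "rot": [0, 0, 0], "grip": 0.7},
    {"travel": [-0.05, 0, 0.15], "rot": [0, 0, 0], "grip": 0.7},
    {"travel": [0, 0, 0], "rot": [0, 0, 0], "grip": 0.7},
    {"travel": [0, 0, 0], "rot": [0, 0, 0], "grip": 0.7}
  ]
}}

```text
time: 6.2
ee_pos: [471.4, -273.1, 104.3]
tcp_rot: [1.0, 0.03, -0.0, 0.0]
ft_force: [1.7, -2.5, 5.6]
opening: 20.0
grip_force: 5.0
```

```bash
python3 - <<'E'
from workcell import manip
import cv2,numpy as np
c=manip.camera("side")
cv2.imwrite("pics/c2.png",cv2.resize(c["frame"][90:190,240:370],None,fx=5,fy=5))
print(manip.read_state()['ft_force'])
E
```

```text
[ 2.23102294 -3.08526852  5.6954493 ]
```

View pics/c2.png

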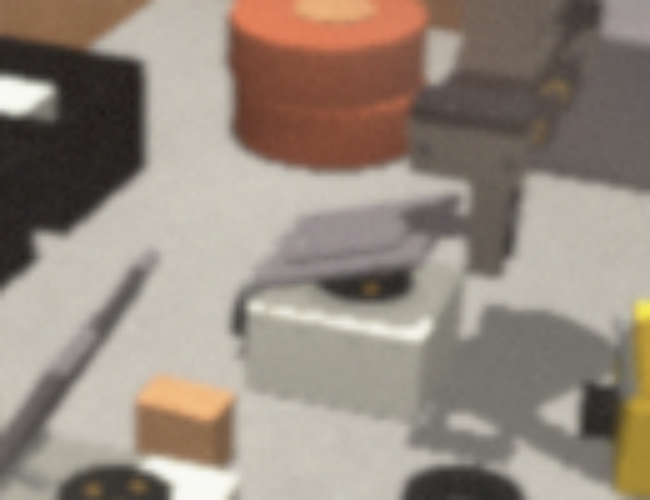

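The tab enters the finger near (460,200), well above the fingertips at (485,272), so the pads may have slipped down. I check the actual cover angle from depth.

```bash
cat >> h.py <<'E'
def angle(P,b,yh=45):
    from g import hinge
    h,y=hinge(b);ex,ey=rot(y)
    d=P[...,:2]-h[:2];X=-(d@ex);Y=d@ey;Z=P[...,2]-66
    s=(abs(Y)<yh)&(X>25)&(X<108)&(Z>-4)&(np.hypot(X,Z)<112)&(np.hypot(X,Z)>50)
    A=np.c_[X[s],Z[s]]; th=np.arctan2(A[:,1],A[:,0])
    return th
E
python3 - <<'E'
from h import *
from workcell import manip
for n in("side","top"):
    c=manip.camera(n);P=cloud(c)
    t=angle(P,"C");print(n,len(t));print(np.histogram(t,np.arange(-.05,1.25,.05)))
E
```

```text
side 366
(array([99,  8,  0,  0,  0,  0,  0,  1, 27, 86, 90, 36, 10,  0,  0,  0,  0,
        0,  0,  0,  0,  0,  0,  0,  0]), array([-0.05,  0.  ,  0.05,  0.1 ,  0.15,  0.2 ,  0.25,  0.3 ,  0.35,
        0.4 ,  0.45,  0.5 ,  0.55,  0.6 ,  0.65,  0.7 ,  0.75,  0.8 ,
        0.85,  0.9 ,  0.95,  1.  ,  1.05,  1.1 ,  1.15,  1.2 ]))
top 796
(array([  2,   0,   0,   0,   0,   0,   0,   1, 180, 255, 233, 107,  18,
         0,   0,   0,   0,   0,   0,   0,   0,   0,   0,   0,   0]), array([-0.05,  0.  ,  0.05,  0.1 ,  0.15,  0.2 ,  0.25,  0.3 ,  0.35,
        0.4 ,  0.45,  0.5 ,  0.55,  0.6 ,  0.65,  0.7 ,  0.75,  0.8 ,
        0.85,  0.9 ,  0.95,  1.  ,  1.05,  1.1 ,  1.15,  1.2 ]))
```

C's cover stays at about 0.36 rad while the push reached 5.7 N, above the roughly 3 N drag, and the pads slipped. So C is probably the binding one. I release it and go to the middle box (B).

>>> {"name": "arm_command", "arguments": {
  "steps": [
    {"travel": [0, 0, 0], "rot": [0, 0, 0], "grip": 0.3},
    {"travel": [0, 0, 0], "rot": [0, 0, 0], "grip": -0.1},
    {"travel": [0, 0, 0], "rot": [0, 0, 0], "grip": -0.1},
    {"travel": [0, 0, -2], "rot": [0, 0, 0], "grip": -0.1},
    {"travel": [0, 0, -3.5], "rot": [0, 0, 0], "grip": -0.1},
    {"travel": [0, 0, -4], "rot": [0, 0, 0], "grip": -0.1},
    {"travel": [0, 0, -4], "rot": [0, 0, 0], "grip": -0.1},
    {"travel": [0, 0, 0], "rot": [0, 0, -0.023], "grip": -0.1}
  ]
}}

```text
time: 7.02
ee_pos: [474.1, -274.4, 246.1]
tcp_rot: [0.999, 0.042, 0.004, 0.002]
ft_force: [0.7, -0.5, 0.7]
opening: 50.1
grip_force: 0.0
```

>>> {"name": "arm_command", "arguments": {
  "steps": [
    {"travel": [1.7, -3.7, 0], "rot": [0, 0, 0], "grip": -0.1},
    {"travel": [1.7, -3.7, 0], "rot": [0, 0, 0], "grip": -0.1},
    {"travel": [1.7, -3.7, 0], "rot": [0, 0, 0], "grip": -0.1},
    {"travel": [1.7, -3.7, 0], "rot": [0, 0, 0], "grip": -0.1},
    {"travel": [1.7, -3.7, 0], "rot": [0, 0, 0], "grip": -0.1},
    {"travel": [1.7, -3.7, 0], "rot": [0, 0, 0], "grip": -0.1},
    {"travel": [1.7, -3.7, 0], "rot": [0, 0, 0], "grip": -0.1},
    {"travel": [0, 0, 0], "rot": [0, 0, 0], "grip": -0.1}
  ]
}}

```text
time: 7.68
ee_pos: [569.4, 1.0, 238.4]
tcp_rot: [0.999, 0.044, -0.0, -0.001]
ft_force: [-0.6, -0.4, 0.1]
opening: 50.3
grip_force: 0.0
```

```bash
python3 g.py B 0 1.05; python3 - <<'E'
from h import *
from workcell import manip
for n in("side","top"):
    P=cloud(manip.camera(n));t=angle(P,"C");t=t[t>.1];print(n,len(t),np.median(t))
E
```

```text
tcp [569.4   1.  238.4] rotvec to go [-0.002  0.     0.004]
1.05 [568.2   6.7 188.8] delta cm in target frame [-0.06 -0.58  4.96]
side 245 0.47296566207274965
top 407 0.4612802687076835
```

>>> {"name": "arm_command", "arguments": {
  "steps": [
    {"travel": [0, -0.5, 0], "rot": [0, 0, 0], "grip": -0.1},
    {"travel": [0, 0, 1.2], "rot": [0, 0, 0], "grip": -0.1},
    {"travel": [0, 0, 1.3], "rot": [0, 0, 0], "grip": -0.1},
    {"travel": [0, 0, 1.2], "rot": [0, 0, 0], "grip": -0.1},
    {"travel": [0, 0, 1.2], "rot": [0, 0, 0], "grip": -0.1},
    {"travel": [0, 0, 0], "rot": [0, 0, 0], "grip": -0.1},
    {"travel": [0, 0, 0], "rot": [0, 0, 0], "grip": 0.3},
    {"travel": [0, 0, 0], "rot": [0, 0, 0], "grip": 0.45}
  ]
}}

```text
time: 8.45
ee_pos: [568.0, -0.3, 190.2]
tcp_rot: [0.999, 0.042, 0.0, -0.0]
ft_force: [0.3, 0.4, -0.0]
opening: 39.0
grip_force: 0.0
```

>>> {"name": "arm_command", "arguments": {
  "force": 6,
  "steps": [
    {"travel": [0, 0, 0], "rot": [0, 0, 0], "grip": 0.5},
    {"travel": [0, 0, 0], "rot": [0, 0, 0], "grip": 0.55},
    {"travel": [0, 0, 0], "rot": [0, 0, 0], "grip": 0.6},
    {"travel": [0, 0, 0], "rot": [0, 0, 0], "grip": 0.65},
    {"travel": [0, 0, 0], "rot": [0, 0, 0], "grip": 0.7},
    {"travel": [0, 0, 0], "rot": [0, 0, 0], "grip": 0.7},
    {"travel": [0, 0, 0], "rot": [0, 0, 0], "grip": 0.7},
    {"travel": [0, 0, 0], "rot": [0, 0, 0], "grip": 0.7}
  ]
}}

```text
time: 9.12
ee_pos: [568.0, 1.2, 190.7]
tcp_rot: [0.999, 0.042, 0.0, -0.001]
ft_force: [-0.6, 5.6, 2.3]
opening: 20.1
grip_force: 6.0
```

```bash
python3 g.py B 0 1.05 .9 .8 .7 .6 .5 .4 .3 .2 .1 0
```

```text
tcp [568.    1.2 190.7] rotvec to go [-0.002 -0.001 -0.   ]
1.05 [568.2   6.7 188.8] delta cm in target frame [ 0.07 -0.55  0.2 ]
0.9 [550.    5.2 177.1] delta cm in target frame [-1.83  0.    1.17]
0.8 [538.9   4.3 167.8] delta cm in target frame [-1.12 -0.    0.93]
0.7 [528.7   3.4 157.5] delta cm in target frame [-1.02 -0.    1.03]
0.6 [519.7   2.7 146.2] delta cm in target frame [-0.91  0.    1.13]
0.5 [511.8   2.  134. ] delta cm in target frame [-0.79 -0.    1.21]
0.4 [505.1   1.4 121.1] delta cm in target frame [-0.67  0.    1.29]
0.3 [499.8   1.  107.7] delta cm in target frame [-0.53  0.    1.35]
0.2 [495.9   0.7  93.7] delta cm in target frame [-0.4  -0.    1.39]
0.1 [493.3   0.5  79.5] delta cm in target frame [-0.26  0.    1.43]
0.0 [4.922e+02 4.000e-01 6.500e+01] delta cm in target frame [-0.11  0.    1.45]
```

>>> {"name": "arm_command", "arguments": {
  "steps": [
    {"travel": [-0.9, -0.2, 0.55], "rot": [0, 0, 0], "grip": 0.7},
    {"travel": [-0.9, -0.2, 0.6], "rot": [0, 0, 0], "grip": 0.7},
    {"travel": [-0.55, 0, 0.45], "rot": [0, 0, 0], "grip": 0.7},
    {"travel": [-0.55, 0, 0.5], "rot": [0, 0, 0], "grip": 0.7},
    {"travel": [-0.5, 0, 0.5], "rot": [0, 0, 0], "grip": 0.7},
    {"travel": [-0.5, 0, 0.5], "rot": [0, 0, 0], "grip": 0.7},
    {"travel": [-0.45, 0, 0.55], "rot": [0, 0, 0], "grip": 0.7},
    {"travel": [0, 0, 0], "rot": [0, 0, 0], "grip": 0.7}
  ]
}}

```text
time: 9.78
ee_pos: [523.2, 0.2, 152.3]
tcp_rot: [0.999, 0.042, -0.0, -0.0]
ft_force: [2.8, 2.9, -2.4]
opening: 19.6
grip_force: 6.0
```

>>> {"name": "arm_command", "arguments": {
  "steps": [
    {"travel": [-0.1, -0.1, 0.25], "rot": [0, 0, 0], "grip": 0.7},
    {"travel": [-0.15, 0, 0.25], "rot": [0, 0, 0], "grip": 0.7},
    {"travel": [-0.2, 0, 0.3], "rot": [0, 0, 0], "grip": 0.7},
    {"travel": [-0.2, 0, 0.3], "rot": [0, 0, 0], "grip": 0.7},
    {"travel": [-0.2, 0, 0.3], "rot": [0, 0, 0], "grip": 0.7},
    {"travel": [-0.2, 0, 0.3], "rot": [0, 0, 0], "grip": 0.7},
    {"travel": [-0.2, 0, 0.3], "rot": [0, 0, 0], "grip": 0.7},
    {"travel": [-0.2, 0, 0.3], "rot": [0, 0, 0], "grip": 0.7}
  ]
}}

```text
time: 10.45
ee_pos: [510.4, 0.1, 130.5]
tcp_rot: [0.999, 0.042, 0.001, 0.0]
ft_force: [4.2, 1.0, 0.5]
opening: 20.0
grip_force: 6.0
```

>>> {"name": "arm_command", "arguments": {
  "steps": [
    {"travel": [-0.1, 0, 0.3], "rot": [0, 0, 0], "grip": 0.7},
    {"travel": [-0.1, 0, 0.3], "rot": [0, 0, 0], "grip": 0.7},
    {"travel": [-0.15, 0, 0.3], "rot": [0, 0, 0], "grip": 0.7},
    {"travel": [-0.15, 0, 0.3], "rot": [0, 0, 0], "grip": 0.7},
    {"travel": [-0.15, 0, 0.3], "rot": [0, 0, 0], "grip": 0.7},
    {"travel": [-0.15, 0, 0.3], "rot": [0, 0, 0], "grip": 0.7},
    {"travel": [-0.1, 0, 0.3], "rot": [0, 0, 0], "grip": 0.7},
    {"travel": [-0.1, 0, 0.3], "rot": [0, 0, 0], "grip": 0.7}
  ]
}}

```text
time: 11.12
ee_pos: [500.1, -0.7, 106.4]
tcp_rot: [0.999, 0.042, 0.001, 0.0]
ft_force: [4.4, 0.5, 0.9]
opening: 20.0
grip_force: 6.0
```

>>> {"name": "arm_command", "arguments": {
  "steps": [
    {"travel": [-0.05, 0, 0.3], "rot": [0, 0, 0], "grip": 0.7},
    {"travel": [-0.05, 0, 0.3], "rot": [0, 0, 0], "grip": 0.7},
    {"travel": [-0.1, 0, 0.3], "rot": [0, 0, 0], "grip": 0.7},
    {"travel": [-0.1, 0, 0.3], "rot": [0, 0, 0], "grip": 0.7},
    {"travel": [-0.05, 0, 0.3], "rot": [0, 0, 0], "grip": 0.7},
    {"travel": [-0.05, 0, 0.3], "rot": [0, 0, 0], "grip": 0.7},
    {"travel": [-0.05, 0, 0.3], "rot": [0, 0, 0], "grip": 0.7},
    {"travel": [-0.05, 0, 0.3], "rot": [0, 0, 0], "grip": 0.7}
  ]
}}

```text
time: 11.78
ee_pos: [494.6, -1.2, 82.3]
tcp_rot: [0.999, 0.042, -0.0, 0.0]
ft_force: [2.9, -0.3, 1.4]
opening: 19.7
grip_force: 6.0
```

Still only drag, so I go down to shut and 5 mm past nominal; pad slip at about 9 N limits the push.

>>> {"name": "arm_command", "arguments": {
  "steps": [
    {"travel": [-0.05, 0, 0.3], "rot": [0, 0, 0], "grip": 0.7},
    {"travel": [-0.05, 0, 0.3], "rot": [0, 0, 0], "grip": 0.7},
    {"travel": [0, 0, 0.3], "rot": [0, 0, 0], "grip": 0.7},
    {"travel": [0, 0, 0.3], "rot": [0, 0, 0], "grip": 0.7},
    {"travel": [0, 0, 0.3], "rot": [0, 0, 0], "grip": 0.7},
    {"travel": [0, 0, 0.3], "rot": [0, 0, 0], "grip": 0.7},
    {"travel": [0, 0, 0.2], "rot": [0, 0, 0], "grip": 0.7},
    {"travel": [0, 0, 0], "rot": [0, 0, 0], "grip": 0.7}
  ]
}}

```text
time: 12.45
ee_pos: [493.2, -1.3, 62.3]
tcp_rot: [0.999, 0.042, -0.001, 0.0]
ft_force: [0.8, 0.6, 7.3]
opening: 20.0
grip_force: 6.0
```

```bash
python3 - <<'E'
from h import *
from workcell import manip
print(manip.read_state()['ft_force'].round(1))
for n in("side","top"):
    P=cloud(manip.camera(n));t=angle(P,"B");print(n,len(t),np.percentile(t,[5,25,50,75,95]).round(3))
E
```

```text
[0.8 0.6 7.3]
side 372 [0.053 0.081 0.123 0.165 0.21 ]
top 83 [0.093 0.148 0.178 0.21  0.237]
```

```bash
cat >> h.py <<'E'
def slope(P,b):
    from g import hinge
    h,y=hinge(b);ex,ey=rot(y)
    d=P[...,:2]-h[:2];X=-(d@ex);Y=d@ey;Z=P[...,2]-66
    s=(abs(Y)<40)&(X>15)&(X<103)&(Z>2)&(Z<25)
    k,c=np.polyfit(X[s],Z[s],1);r=Z[s]-k*X[s]-c
    m=abs(r)<2*r.std();k,c=np.polyfit(X[s][m],Z[s][m],1)
    return len(r),k.round(3),c.round(1),r.std().round(2)
E
python3 - <<'E'
from h import *
from workcell import manip
for n in("side","top"):
    P=cloud(manip.camera(n));print(n,slope(P,"B"))
E
```

```text
side (523, np.float64(-0.01), np.float64(10.2), np.float64(2.15))
top (452, np.float64(0.086), np.float64(6.1), np.float64(2.18))
```

>>> {"name": "arm_command", "arguments": {
  "steps": [
    {"travel": [0, 0, 0], "rot": [0, 0, 0], "grip": 0.3},
    {"travel": [0, 0, 0], "rot": [0, 0, 0], "grip": -0.1},
    {"travel": [0, 0, 0], "rot": [0, 0, 0], "grip": -0.1},
    {"travel": [0, 0, -2.8], "rot": [0, 0, 0], "grip": -0.1},
    {"travel": [0, 0, -3.6], "rot": [0, 0, 0], "grip": -0.1},
    {"travel": [0, 0, -3.6], "rot": [0, 0, 0.111], "grip": -0.1},
    {"travel": [0, 0, -3.6], "rot": [0, 0, 0.112], "grip": -0.1},
    {"travel": [0, 0, -3.6], "rot": [0, 0, 0.112], "grip": -0.1}
  ]
}}

```text
time: 13.32
ee_pos: [492.8, -1.2, 235.9]
tcp_rot: [0.992, -0.128, -0.001, 0.0]
ft_force: [1.4, -0.9, 0.4]
opening: 50.7
grip_force: 0.0
```

```bash
python3 g.py A 50 1.03; python3 - <<'E'
from h import *
from workcell import manip
for n in("side","top"):
    P=cloud(manip.camera(n));print(n,slope(P,"B"))
E
```

```text
tcp [492.8  -1.2 235.9] rotvec to go [ 0.     0.001 -0.005]
1.03 [565.7 254.2 237.4] delta cm in target frame [  0.71 -26.56  -0.14]
side (615, np.float64(0.007), np.float64(10.1), np.float64(2.03))Traceback (most recent call last):
  File "<stdin>", line 4, in <module>
  File "h.py", line 46, in slope
    k,c=np.polyfit(X[s],Z[s],1);r=Z[s]-k*X[s]-c
        ~~~~~~~~~~^^^^^^^^^^^^^
    raise TypeError("expected non-empty vector for x")
TypeError: expected non-empty vector for x
```

>>> {"name": "arm_command", "arguments": {
  "steps": [
    {"travel": [0.1, -3.8, 0], "rot": [0, 0, 0], "grip": -0.1},
    {"travel": [0.1, -3.8, 0], "rot": [0, 0, 0], "grip": -0.1},
    {"travel": [0.1, -3.8, 0], "rot": [0, 0, 0], "grip": -0.1},
    {"travel": [0.1, -3.8, 0], "rot": [0, 0, 0], "grip": -0.1},
    {"travel": [0.1, -3.8, 0], "rot": [0, 0, 0], "grip": -0.1},
    {"travel": [0.1, -3.8, 0], "rot": [0, 0, 0], "grip": -0.1},
    {"travel": [0.1, -3.8, 0], "rot": [0, 0, 0], "grip": -0.1},
    {"travel": [0, 0, 0], "rot": [0, 0, 0], "grip": -0.1}
  ]
}}

```text
time: 14.08
ee_pos: [567.2, 260.2, 233.0]
tcp_rot: [0.992, -0.123, -0.0, -0.001]
ft_force: [-0.4, -0.1, 0.4]
opening: 50.5
grip_force: 0.0
```

>>> {"name": "arm_command", "arguments": {
  "steps": [
    {"travel": [0, 0, 0], "rot": [0, 0, 0], "grip": -0.1},
    {"travel": [0, 0, 0], "rot": [0, 0, 0], "grip": -0.1},
    {"travel": [0, 0, 0], "rot": [0, 0, 0], "grip": -0.1},
    {"travel": [0, 0, 0], "rot": [0, 0, 0], "grip": -0.1},
    {"travel": [0, 0, 0], "rot": [0, 0, 0], "grip": -0.1},
    {"travel": [0, 0, 0], "rot": [0, 0, 0], "grip": -0.1},
    {"travel": [0, 0, 0], "rot": [0, 0, 0], "grip": -0.1},
    {"travel": [0, 0, 0], "rot": [0, 0, 0], "grip": -0.1}
  ]
}}

```text
time: 14.75
ee_pos: [566.7, 254.4, 234.8]
tcp_rot: [0.992, -0.126, 0.0, -0.0]
ft_force: [-0.0, 1.4, -1.3]
opening: 50.9
grip_force: 0.0
```

```bash
python3 g.py A 0 1.03 .9 .8 .7 .6 .5 .4 .3 .2 .1 0
```

```text
tcp [566.7 254.4 234.8] rotvec to go [-0. -0. -0.]
1.03 [565.7 254.2 187.4] delta cm in target frame [-0.09  0.04  4.74]
0.9 [550.4 258.1 177.1] delta cm in target frame [-1.58  0.    1.03]
0.8 [539.6 260.9 167.8] delta cm in target frame [-1.12  0.    0.93]
0.7 [529.8 263.4 157.5] delta cm in target frame [-1.02 -0.    1.03]
0.6 [521.  265.7 146.2] delta cm in target frame [-0.91 -0.    1.13]
0.5 [513.3 267.7 134. ] delta cm in target frame [-0.79 -0.    1.21]
0.4 [506.9 269.3 121.1] delta cm in target frame [-0.67 -0.    1.29]
0.3 [501.7 270.7 107.7] delta cm in target frame [-0.53  0.    1.35]
0.2 [497.8 271.6  93.7] delta cm in target frame [-0.4  -0.    1.39]
0.1 [495.4 272.3  79.5] delta cm in target frame [-0.26  0.    1.43]
0.0 [494.3 272.6  65. ] delta cm in target frame [-0.11  0.    1.45]
```

>>> {"name": "arm_command", "arguments": {
  "steps": [
    {"travel": [0, 0, 1.1], "rot": [0, 0, 0], "grip": -0.1},
    {"travel": [0, 0, 1.2], "rot": [0, 0, 0], "grip": -0.1},
    {"travel": [0, 0, 1.2], "rot": [0, 0, 0], "grip": -0.1},
    {"travel": [0, 0, 1.2], "rot": [0, 0, 0], "grip": -0.1},
    {"travel": [0, 0, 0], "rot": [0, 0, 0], "grip": -0.1},
    {"travel": [0, 0, 0], "rot": [0, 0, 0], "grip": 0.2},
    {"travel": [0, 0, 0], "rot": [0, 0, 0], "grip": 0.4},
    {"travel": [0, 0, 0], "rot": [0, 0, 0], "grip": 0.45}
  ]
}}

```text
time: 15.42
ee_pos: [567.0, 254.9, 188.1]
tcp_rot: [0.992, -0.125, 0.0, -0.0]
ft_force: [-0.8, -0.1, 0.8]
opening: 32.5
grip_force: 0.0
```

>>> {"name": "arm_command", "arguments": {
  "force": 6,
  "steps": [
    {"travel": [0, 0, 0], "rot": [0, 0, 0], "grip": 0.5},
    {"travel": [0, 0, 0], "rot": [0, 0, 0], "grip": 0.55},
    {"travel": [0, 0, 0], "rot": [0, 0, 0], "grip": 0.6},
    {"travel": [0, 0, 0], "rot": [0, 0, 0], "grip": 0.65},
    {"travel": [0, 0, 0], "rot": [0, 0, 0], "grip": 0.7},
    {"travel": [0, 0, 0], "rot": [0, 0, 0], "grip": 0.7},
    {"travel": [0, 0, 0], "rot": [0, 0, 0], "grip": 0.7},
    {"travel": [0, 0, 0], "rot": [0, 0, 0], "grip": 0.7}
  ]
}}

```text
time: 16.08
ee_pos: [566.5, 254.5, 188.0]
tcp_rot: [0.992, -0.125, -0.0, 0.0]
ft_force: [-2.2, -2.4, 6.2]
opening: 20.2
grip_force: 6.0
```

>>> {"name": "arm_command", "arguments": {
  "steps": [
    {"travel": [-0.8, 0, 0.5], "rot": [0, 0, 0], "grip": 0.7},
    {"travel": [-0.8, 0, 0.5], "rot": [0, 0, 0], "grip": 0.7},
    {"travel": [-0.55, 0, 0.45], "rot": [0, 0, 0], "grip": 0.7},
    {"travel": [-0.55, 0, 0.5], "rot": [0, 0, 0], "grip": 0.7},
    {"travel": [-0.5, 0, 0.5], "rot": [0, 0, 0], "grip": 0.7},
    {"travel": [-0.5, 0, 0.5], "rot": [0, 0, 0], "grip": 0.7},
    {"travel": [-0.4, 0, 0.55], "rot": [0, 0, 0], "grip": 0.7},
    {"travel": [0, 0, 0], "rot": [0, 0, 0], "grip": 0.7}
  ]
}}

```text
time: 16.75
ee_pos: [525.5, 264.8, 151.2]
tcp_rot: [0.992, -0.125, -0.001, 0.001]
ft_force: [1.3, -3.2, -1.1]
opening: 19.8
grip_force: 6.0
```

>>> {"name": "arm_command", "arguments": {
  "steps": [
    {"travel": [-0.1, 0, 0.25], "rot": [0, 0, 0], "grip": 0.7},
    {"travel": [-0.15, 0, 0.25], "rot": [0, 0, 0], "grip": 0.7},
    {"travel": [-0.2, 0, 0.3], "rot": [0, 0, 0], "grip": 0.7},
    {"travel": [-0.2, 0, 0.3], "rot": [0, 0, 0], "grip": 0.7},
    {"travel": [-0.2, 0, 0.3], "rot": [0, 0, 0], "grip": 0.7},
    {"travel": [-0.2, 0, 0.3], "rot": [0, 0, 0], "grip": 0.7},
    {"travel": [-0.2, 0, 0.3], "rot": [0, 0, 0], "grip": 0.7},
    {"travel": [-0.2, 0, 0.3], "rot": [0, 0, 0], "grip": 0.7}
  ]
}}

```text
time: 17.42
ee_pos: [513.2, 268.5, 129.4]
tcp_rot: [0.992, -0.125, 0.001, -0.0]
ft_force: [2.9, -4.5, 2.0]
opening: 20.3
grip_force: 6.0
```

>>> {"name": "arm_command", "arguments": {
  "steps": [
    {"travel": [-0.1, 0.1, 0.3], "rot": [0, 0, 0], "grip": 0.7},
    {"travel": [-0.1, 0, 0.3], "rot": [0, 0, 0], "grip": 0.7},
    {"travel": [-0.15, 0, 0.3], "rot": [0, 0, 0], "grip": 0.7},
    {"travel": [-0.15, 0, 0.3], "rot": [0, 0, 0], "grip": 0.7},
    {"travel": [-0.15, 0, 0.3], "rot": [0, 0, 0], "grip": 0.7},
    {"travel": [-0.15, 0, 0.3], "rot": [0, 0, 0], "grip": 0.7},
    {"travel": [-0.1, 0, 0.3], "rot": [0, 0, 0], "grip": 0.7},
    {"travel": [-0.1, 0, 0.3], "rot": [0, 0, 0], "grip": 0.7}
  ]
}}

```text
time: 18.08
ee_pos: [503.6, 270.1, 105.5]
tcp_rot: [0.992, -0.125, 0.001, -0.0]
ft_force: [3.5, -3.0, 1.1]
opening: 20.1
grip_force: 6.0
```

>>> {"name": "arm_command", "arguments": {
  "steps": [
    {"travel": [-0.05, 0, 0.3], "rot": [0, 0, 0], "grip": 0.7},
    {"travel": [-0.05, 0, 0.3], "rot": [0, 0, 0], "grip": 0.7},
    {"travel": [-0.1, 0, 0.3], "rot": [0, 0, 0], "grip": 0.7},
    {"travel": [-0.1, 0, 0.3], "rot": [0, 0, 0], "grip": 0.7},
    {"travel": [-0.05, 0, 0.3], "rot": [0, 0, 0], "grip": 0.7},
    {"travel": [-0.05, 0, 0.3], "rot": [0, 0, 0], "grip": 0.7},
    {"travel": [-0.05, 0, 0.3], "rot": [0, 0, 0], "grip": 0.7},
    {"travel": [-0.05, 0, 0.3], "rot": [0, 0, 0], "grip": 0.7}
  ]
}}

```text
time: 18.75
ee_pos: [498.1, 271.3, 81.3]
tcp_rot: [0.992, -0.125, 0.0, -0.0]
ft_force: [3.3, -3.8, 2.5]
opening: 19.9
grip_force: 6.0
```

>>> {"name": "arm_command", "arguments": {
  "steps": [
    {"travel": [-0.05, 0, 0.3], "rot": [0, 0, 0], "grip": 0.7},
    {"travel": [-0.05, 0, 0.3], "rot": [0, 0, 0], "grip": 0.7},
    {"travel": [0, 0, 0.3], "rot": [0, 0, 0], "grip": 0.7},
    {"travel": [0, 0, 0.3], "rot": [0, 0, 0], "grip": 0.7},
    {"travel": [0, 0, 0.3], "rot": [0, 0, 0], "grip": 0.7},
    {"travel": [0, 0, 0.3], "rot": [0, 0, 0], "grip": 0.7},
    {"travel": [0, 0, 0.2], "rot": [0, 0, 0], "grip": 0.7},
    {"travel": [0, 0, 0], "rot": [0, 0, 0], "grip": 0.7}
  ]
}}

```text
time: 19.42
ee_pos: [496.7, 271.6, 61.4]
tcp_rot: [0.992, -0.125, -0.0, 0.0]
ft_force: [-0.8, -2.6, 6.7]
opening: 20.2
grip_force: 6.0
```

```bash
python3 - <<'E'
from h import *
from workcell import manip
print(manip.read_state()['ft_force'].round(1))
P=cloud(manip.camera("side"))
for b in "AB":print(slope(P,b))
P=cloud(manip.camera("top"))
print("top B",slope(P,"B"))
E
```

```text
[-0.8 -2.6  6.7]
(37, np.float64(0.005), np.float64(7.6), np.float64(1.52))
(417, np.float64(-0.045), np.float64(14.3), np.float64(1.76))
top B (1027, np.float64(-0.0), np.float64(9.6), np.float64(2.52))
```

>>> {"name": "arm_command", "arguments": {
  "steps": [
    {"travel": [0, 0, 0], "rot": [0, 0, 0], "grip": 0.3},
    {"travel": [0, 0, 0], "rot": [0, 0, 0], "grip": -0.1},
    {"travel": [0, 0, 0], "rot": [0, 0, 0], "grip": -0.1},
    {"travel": [0, 0, -2.6], "rot": [0, 0, 0], "grip": -0.1},
    {"travel": [0, 0, -3], "rot": [0, 0, 0], "grip": -0.1},
    {"travel": [0, 0, -3], "rot": [0, 0, -0.104], "grip": -0.1},
    {"travel": [0, 0, -3], "rot": [0, 0, -0.104], "grip": -0.1},
    {"travel": [0, 0, -1], "rot": [0, 0, -0.104], "grip": -0.1}
  ]
}}

```text
time: 20.18
ee_pos: [498.5, 272.6, 191.6]
tcp_rot: [0.999, 0.033, 0.002, -0.001]
ft_force: [0.3, 0.4, -0.1]
opening: 50.4
grip_force: 0.0
```

>>> {"name": "arm_command", "arguments": {
  "steps": [
    {"travel": [0, 3.9, 0], "rot": [0, 0, 0], "grip": -0.1},
    {"travel": [0, 3.9, 0], "rot": [0, 0, 0], "grip": -0.1},
    {"travel": [0, 3.9, 0], "rot": [0, 0, 0], "grip": -0.1},
    {"travel": [0, 3.9, 0], "rot": [0, 0, 0], "grip": -0.1},
    {"travel": [0, 3.9, 0], "rot": [0, 0, 0], "grip": -0.1},
    {"travel": [0, 3.9, 0], "rot": [0, 0, 0], "grip": -0.1},
    {"travel": [0, 3.9, 0], "rot": [0, 0, 0], "grip": -0.1},
    {"travel": [0, 0, 0], "rot": [0, 0, 0], "grip": -0.1}
  ]
}}

```text
time: 20.85
ee_pos: [513.6, -6.2, 187.5]
tcp_rot: [1.0, 0.029, -0.0, 0.001]
ft_force: [0.7, -0.3, 0.7]
opening: 50.5
grip_force: 0.0
```

```bash
python3 g.py C 70 .36; python3 - <<'E'
from h import *
from workcell import manip
s=manip.camera("side");t=manip.camera("top");P=cloud(s);Q=cloud(t)
cv2.imwrite("pics/all.png",np.vstack([cv2.resize(s["frame"][80:300,150:420],(540,440))[:300] if 0 else s["frame"][110:300,100:500],t["frame"][130:260,100:500]]))
for b in "AB":
    for n,p in(("side",P),("top",Q)):
        try:print(b,n,slope(p,b))
        except Exception as e:print(b,n,"none")
E
```

```text
tcp [513.6  -6.2 187.5] rotvec to go [ 0.002  0.    -0.004]
0.36 [ 474.4 -273.2  185.8] delta cm in target frame [-5.54 26.4   0.17]
A side (1093, np.float64(-0.003), np.float64(10.5), np.float64(2.13))
A top (1013, np.float64(-0.007), np.float64(10.3), np.float64(2.63))
B side (609, np.float64(0.005), np.float64(10.3), np.float64(2.11))
B top none
```

View pics/all.png

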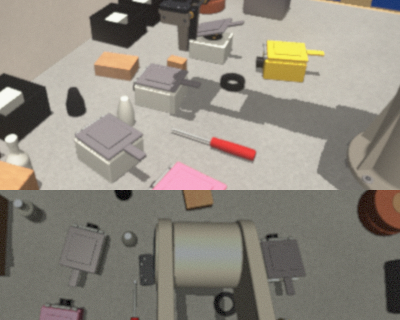

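The picture shows A at (110,140) and B at (160,85) flat and shut, with C at (215,30) still raised. C is therefore the binding one, and I go back to lift it.

>>> {"name": "arm_command", "arguments": {
  "steps": [
    {"travel": [-0.8, 3.8, 0], "rot": [0, 0, 0], "grip": -0.1},
    {"travel": [-0.8, 3.8, 0], "rot": [0, 0, 0], "grip": -0.1},
    {"travel": [-0.8, 3.8, 0], "rot": [0, 0, 0], "grip": -0.1},
    {"travel": [-0.8, 3.8, 0], "rot": [0, 0, 0], "grip": -0.1},
    {"travel": [-0.8, 3.8, 0], "rot": [0, 0, 0], "grip": -0.1},
    {"travel": [-0.8, 3.8, 0], "rot": [0, 0, 0], "grip": -0.1},
    {"travel": [-0.7, 3.6, 0], "rot": [0, 0, 0], "grip": -0.1},
    {"travel": [0, 0, 0], "rot": [0, 0, 0], "grip": -0.1}
  ]
}}

```text
time: 21.62
ee_pos: [475.1, -271.6, 187.6]
tcp_rot: [1.0, 0.03, 0.0, 0.001]
ft_force: [-0.0, 0.2, -0.1]
opening: 50.6
grip_force: 0.0
```

>>> {"name": "arm_command", "arguments": {
  "steps": [
    {"travel": [0, 0, 1], "rot": [0, 0, 0], "grip": -0.1},
    {"travel": [0, 0, 1], "rot": [0, 0, 0], "grip": -0.1},
    {"travel": [0, 0, 0], "rot": [0, 0, 0], "grip": -0.1},
    {"travel": [0, 0, 0], "rot": [0, 0, 0], "grip": -0.1},
    {"travel": [0, 0, 0], "rot": [0, 0, 0], "grip": -0.1},
    {"travel": [0, 0, 0], "rot": [0, 0, 0], "grip": -0.1},
    {"travel": [0, 0, 0], "rot": [0, 0, 0], "grip": -0.1},
    {"travel": [0, 0, 0], "rot": [0, 0, 0], "grip": -0.1}
  ]
}}

```text
time: 22.28
ee_pos: [475.1, -267.7, 167.9]
tcp_rot: [1.0, 0.031, 0.0, 0.0]
ft_force: [-0.0, 0.5, -1.4]
opening: 50.6
grip_force: 0.0
```

```bash
python3 g.py C 0 .36 .5 .7 .9 1.1 1.3 1.5 1.6 1.7
```

```text
tcp [ 475.1 -267.7  167.9] rotvec to go [ 0.    -0.001  0.   ]
0.36 [ 474.4 -273.2  115.8] delta cm in target frame [-0.1   0.55  5.21]
0.5 [ 483.4 -272.6  134. ] delta cm in target frame [ 0.9  -0.   -1.82]
0.7 [ 500.3 -271.6  157.5] delta cm in target frame [ 1.7   0.   -2.34]
0.9 [ 521.6 -270.3  177.1] delta cm in target frame [ 2.13  0.   -1.96]
1.1 [ 546.4 -268.8  192. ] delta cm in target frame [ 2.48 -0.   -1.5 ]
1.3 [ 573.6 -267.1  201.8] delta cm in target frame [ 2.73 -0.   -0.97]
1.5 [ 602.2 -265.4  205.9] delta cm in target frame [ 2.87  0.   -0.41]
1.6 [ 616.7 -264.5  205.8] delta cm in target frame [ 1.45 -0.    0.01]
1.7 [ 631.1 -263.6  204.3] delta cm in target frame [ 1.44 -0.    0.15]
```

>>> {"name": "arm_command", "arguments": {
  "steps": [
    {"travel": [0, 0.6, 1], "rot": [0, 0, 0], "grip": -0.1},
    {"travel": [0, 0, 1.4], "rot": [0, 0, 0], "grip": -0.1},
    {"travel": [0, 0, 1.4], "rot": [0, 0, 0], "grip": -0.1},
    {"travel": [0, 0, 1.4], "rot": [0, 0, 0], "grip": -0.1},
    {"travel": [0, 0, 0], "rot": [0, 0, 0], "grip": -0.1},
    {"travel": [0, 0, 0], "rot": [0, 0, 0], "grip": 0.2},
    {"travel": [0, 0, 0], "rot": [0, 0, 0], "grip": 0.4},
    {"travel": [0, 0, 0], "rot": [0, 0, 0], "grip": 0.45}
  ]
}}

```text
time: 22.95
ee_pos: [475.7, -274.3, 116.3]
tcp_rot: [1.0, 0.03, 0.001, 0.0]
ft_force: [0.5, 0.6, 0.4]
opening: 32.8
grip_force: 0.0
```

>>> {"name": "arm_command", "arguments": {
  "force": 6,
  "steps": [
    {"travel": [0, 0, 0], "rot": [0, 0, 0], "grip": 0.5},
    {"travel": [0, 0, 0], "rot": [0, 0, 0], "grip": 0.55},
    {"travel": [0, 0, 0], "rot": [0, 0, 0], "grip": 0.6},
    {"travel": [0, 0, 0], "rot": [0, 0, 0], "grip": 0.65},
    {"travel": [0, 0, 0], "rot": [0, 0, 0], "grip": 0.7},
    {"travel": [0, 0, 0], "rot": [0, 0, 0], "grip": 0.7},
    {"travel": [0, 0, 0], "rot": [0, 0, 0], "grip": 0.7},
    {"travel": [0, 0, 0], "rot": [0, 0, 0], "grip": 0.7}
  ]
}}

```text
time: 23.62
ee_pos: [475.3, -274.0, 115.7]
tcp_rot: [1.0, 0.03, 0.0, 0.0]
ft_force: [0.6, -1.1, 1.4]
opening: 20.0
grip_force: 6.0
```

Gripped. I lift along the arc, 0.36 to about 0.8, with y drifting slightly.

>>> {"name": "arm_command", "arguments": {
  "steps": [
    {"travel": [0.3, 0, -0.6], "rot": [0, 0, 0], "grip": 0.7},
    {"travel": [0.3, 0, -0.6], "rot": [0, 0, 0], "grip": 0.7},
    {"travel": [0.3, 0, -0.6], "rot": [0, 0, 0], "grip": 0.7},
    {"travel": [0.4, 0, -0.6], "rot": [0, 0, 0], "grip": 0.7},
    {"travel": [0.4, 0, -0.6], "rot": [0, 0, 0], "grip": 0.7},
    {"travel": [0.45, 0, -0.6], "rot": [0, 0, 0], "grip": 0.7},
    {"travel": [0.45, 0, -0.55], "rot": [0, 0, 0], "grip": 0.7},
    {"travel": [0, 0, 0], "rot": [0, 0, 0], "grip": 0.7}
  ]
}}

```text
time: 24.28
ee_pos: [502.4, -272.5, 158.6]
tcp_rot: [1.0, 0.031, 0.001, 0.0]
ft_force: [-4.2, -1.4, 2.3]
opening: 20.1
grip_force: 6.0
```

```bash
python3 g.py C 0 .7 .8 .9 1 1.1 1.2 1.3 1.4 1.5
```

```text
tcp [ 502.4 -272.5  158.6] rotvec to go [ 0.001 -0.001  0.   ]
0.7 [ 500.3 -271.6  157.5] delta cm in target frame [-0.2  -0.1   0.11]
0.8 [ 510.5 -271.   167.8] delta cm in target frame [ 1.02 -0.   -1.03]
0.9 [ 521.6 -270.3  177.1] delta cm in target frame [ 1.12  0.   -0.93]
1.0 [ 533.6 -269.6  185.2] delta cm in target frame [ 1.2  -0.   -0.81]
1.1 [ 546.4 -268.8  192. ] delta cm in target frame [ 1.28  0.   -0.69]
1.2 [ 559.7 -268.   197.6] delta cm in target frame [ 1.34 -0.   -0.56]
1.3 [ 573.6 -267.1  201.8] delta cm in target frame [ 1.39  0.   -0.42]
1.4 [ 587.8 -266.3  204.6] delta cm in target frame [ 1.42  0.   -0.28]
1.5 [ 602.2 -265.4  205.9] delta cm in target frame [ 1.44  0.   -0.13]
```

>>> {"name": "arm_command", "arguments": {
  "steps": [
    {"travel": [0.6, 0, -0.65], "rot": [0, 0, 0], "grip": 0.7},
    {"travel": [0.65, 0, -0.6], "rot": [0, 0, 0], "grip": 0.7},
    {"travel": [0.7, 0, -0.6], "rot": [0, 0, 0], "grip": 0.7},
    {"travel": [0.75, 0, -0.55], "rot": [0, 0, 0], "grip": 0.7},
    {"travel": [0.75, 0, -0.5], "rot": [0, 0, 0], "grip": 0.7},
    {"travel": [0.75, 0, -0.4], "rot": [0, 0, 0], "grip": 0.7},
    {"travel": [0.75, 0, -0.35], "rot": [0, 0, 0], "grip": 0.7},
    {"travel": [0.75, 0, -0.3], "rot": [0, 0, 0], "grip": 0.7}
  ]
}}

```text
time: 24.95
ee_pos: [558.8, -268.7, 197.1]
tcp_rot: [1.0, 0.03, -0.0, 0.0]
ft_force: [-4.0, -1.0, -0.0]
opening: 19.9
grip_force: 6.0
```

```bash
python3 g.py C 0 1.2 1.3 1.4 1.5 1.6 1.7 1.75
```

```text
tcp [ 558.8 -268.7  197.1] rotvec to go [ 0.  0. -0.]
1.2 [ 559.7 -268.   197.6] delta cm in target frame [ 0.1  -0.07 -0.05]
1.3 [ 573.6 -267.1  201.8] delta cm in target frame [ 1.39  0.   -0.42]
1.4 [ 587.8 -266.3  204.6] delta cm in target frame [ 1.42  0.   -0.28]
1.5 [ 602.2 -265.4  205.9] delta cm in target frame [ 1.44  0.   -0.13]
1.6 [ 616.7 -264.5  205.8] delta cm in target frame [ 1.45 -0.    0.01]
1.7 [ 631.1 -263.6  204.3] delta cm in target frame [ 1.44 -0.    0.15]
1.75 [ 638.2 -263.2  203. ] delta cm in target frame [ 0.71 -0.    0.13]
```

>>> {"name": "arm_command", "arguments": {
  "steps": [
    {"travel": [0.8, 0, -0.3], "rot": [0, 0, 0], "grip": 0.7},
    {"travel": [0.95, 0, -0.25], "rot": [0, 0, 0], "grip": 0.7},
    {"travel": [0.95, 0, -0.2], "rot": [0, 0, 0], "grip": 0.7},
    {"travel": [0.95, 0, -0.15], "rot": [0, 0, 0], "grip": 0.7},
    {"travel": [0.95, 0, -0.05], "rot": [0, 0, 0], "grip": 0.7},
    {"travel": [0.95, 0, 0], "rot": [0, 0, 0], "grip": 0.7},
    {"travel": [0.95, 0, 0.05], "rot": [0, 0, 0], "grip": 0.7},
    {"travel": [0.95, 0, 0.1], "rot": [0, 0, 0], "grip": 0.7}
  ]
}}

```text
time: 25.62
ee_pos: [633.6, -264.2, 204.7]
tcp_rot: [1.0, 0.03, 0.0, 0.0]
ft_force: [-3.3, 0.2, 2.6]
opening: 20.2
grip_force: 6.0
```

>>> {"name": "arm_command", "arguments": {
  "steps": [
    {"travel": [0, 0, 0], "rot": [0, 0, 0], "grip": 0.7},
    {"travel": [0, 0, 0], "rot": [0, 0, 0], "grip": 0.4},
    {"travel": [0, 0, 0], "rot": [0, 0, 0], "grip": -0.1},
    {"travel": [0, 0, 0], "rot": [0, 0, 0], "grip": -0.1},
    {"travel": [0, 0, -1.5], "rot": [0, 0, 0], "grip": -0.1},
    {"travel": [0, 0, -3], "rot": [0, 0, 0], "grip": -0.1},
    {"travel": [0, 0, -3], "rot": [0, 0, 0], "grip": -0.1},
    {"travel": [0, 0, 0], "rot": [0, 0, 0], "grip": -0.1}
  ]
}}

```text
time: 26.28
ee_pos: [634.7, -265.3, 286.2]
tcp_rot: [1.0, 0.03, 0.004, 0.002]
ft_force: [1.0, -0.4, 0.7]
opening: 50.5
grip_force: 0.0
```

>>> {"name": "arm_command", "arguments": {
  "steps": [
    {"travel": [-3, 0, -0.5], "rot": [0, 0, 0], "grip": -0.1},
    {"travel": [-3.5, 0, 0], "rot": [0, 0, 0], "grip": -0.1},
    {"travel": [-3.5, 0, 0], "rot": [0, 0, 0], "grip": -0.1},
    {"travel": [-3.5, 0, 0], "rot": [0, 0, 0], "grip": -0.1},
    {"travel": [-3, 0, 0], "rot": [0, 0, 0], "grip": -0.1},
    {"travel": [-3, 0, 0], "rot": [0, 0, 0], "grip": -0.1},
    {"travel": [-2, 0, 0], "rot": [0, 0, 0], "grip": -0.1},
    {"travel": [0, 0, 0], "rot": [0, 0, 0], "grip": -0.1}
  ]
}}

```text
time: 26.95
ee_pos: [414.2, -277.1, 284.5]
tcp_rot: [1.0, 0.03, -0.001, -0.0]
ft_force: [1.4, 0.6, 0.4]
opening: 50.7
grip_force: 0.0
```

```bash
python3 - <<'E'
from h import *
from g import hinge
from workcell import manip
s=manip.camera("side");t=manip.camera("top");P=cloud(s);Q=cloud(t)
cv2.imwrite("pics/end.png",np.vstack([s["frame"][80:300,100:500],t["frame"][130:260,100:500]]))
for b in "AB":
    for n,p in(("side",P),("top",Q)):
        try:print(b,n,slope(p,b))
        except Exception as e:print(b,n,"none")
h,y=hinge("C");ex,ey=rot(y)
for p in (P,Q):
    d=p[...,:2]-h[:2];X=-(d@ex);Y=d@ey;Z=p[...,2]-66
    m=(abs(Y)<45)&(Z>50)&(Z<170)&(abs(X)<70);th=np.arctan2(Z[m],X[m]);print("C",m.sum(),np.percentile(th,[5,50,95]).round(2),Z[m].max() if m.any() else 0)
E
```

```text
A side (1087, np.float64(-0.004), np.float64(10.6), np.float64(2.09))
A top (1014, np.float64(0.0), np.float64(9.8), np.float64(2.52))
B side (614, np.float64(0.011), np.float64(9.9), np.float64(2.07))
B top (1022, np.float64(-0.004), np.float64(9.7), np.float64(2.55))
C 310 [1.61 1.64 1.68] 157.9219259278917
C 380 [1.65 1.66 1.71] 157.81332430361422
```

View pics/end.png

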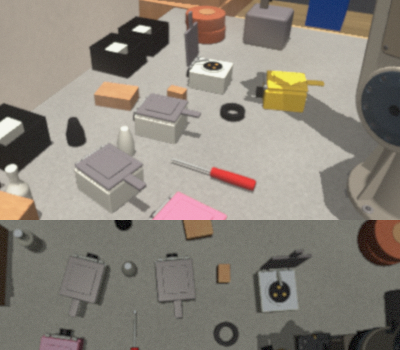

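A and B are flat and shut, and C's cover at (190,45) stands at about upright. I check its angle once more with a line fit that does not depend on the hinge estimate.

```bash
python3 - <<'E'
from h import *
from g import hinge
from workcell import manip
h,y=hinge("C");ex,ey=rot(y)
for n in("side","top"):
    p=cloud(manip.camera(n));d=p[...,:2]-h[:2];X=-(d@ex);Y=d@ey;Z=p[...,2]-66
    m=(abs(Y)<42)&(Z>20)&(Z<105)&(abs(X)<30);x,z=X[m],Z[m]
    for _ in range(4):
        k=np.polyfit(z,x,1);r=abs(x-np.polyval(k,z));x,z=x[r<2.5],z[r<2.5]
    print(n,len(x),"theta",np.pi/2-np.arctan(k[0]),"offset",k[1])
E
```

```text
side 274 theta 1.6656469431505225 offset 2.4010654308561006
top 268 theta 1.6671829599001946 offset 0.8119453115630503
```

Both cameras give 1.67 rad, past upright (1.57).

```bash
python3 -c "
from workcell import manip
print(manip.hand_in())"
```

```text
the job is handed in; nothing more can be done
None
```

Job handed in at about 27 s: the binding cover is on the right-hand box (seen from the robot), which stopped at about 0.36 rad and now stands open at 1.67 rad; the left and middle covers are fully shut, sensed push stayed under 8 N in every reading, and the gripper has let go clear of everything.

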